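# Tighten the grinder's clamp ring with the pin spanner

### The job

Take the two-pin spanner from its wooden saddle, set both pins fully into the two holes of the ring in the middle of the disc grinder and let go of it there. Then take it by its handle and turn the ring clockwise (seen from above) until it stops hard, and lay the spanner back in its saddle, the handle in the groove as it was. Leave the other things on the bench where they are.

Things in the scene. Friction and masses are not known exactly. Their poses are not given: they have to be found in the camera images.
- spanner_boss (a point): Centre of the spanner's upright smooth round steel boss, dia 20 mm, 40 mm tall; grip it here from above to carry. Axes: x along the handle towards its end, y along the line of the two pins, z up. Its foot, a crossbar, and the handle's bar and a short stub (to x = -34 mm) begin just below: fingers beside the boss close along y, tips at most 18 mm below this point. Too slippery to turn the tight ring by.
- spanner: The spanner, steel, 0.21 to 0.35 kg, balanced within 8 mm of the boss's axis. Origin on that axis at the underside of the crossbar (58 mm along y, 20 along x, 6 thick), 26 mm under spanner_boss; same axes. Two pins, dia 7 mm with tapered feet, stick 10 mm down at y = +22 and -22 mm. A bar 12 wide, 8 high (underside 6 mm above origin) joins boss and grip.
- spanner_grip (a point): Centre of the spanner's black handle grip, a bar 70 (x) x 16 (y) x 24 (z) mm, same axes as spanner_boss; 120 mm along +x and 8 mm below spanner_boss. With the spanner engaged the grip's underside is 2 mm above the disc's top level and 20 mm above the housing's top beyond the disc.
- ring_top (a point): Centre of the clamp ring's top face; turns with it. A flat aluminium ring, dia 82 mm, 4 mm below the top of the fixed steel disc round it. x axis runs through the two holes (at x = +22 and -22 mm, 10 mm dia, 14 mm deep). Pins fully in: crossbar flat on the ring, spanner_boss 26 mm above this point, spanner's y along this x either way round (handle to either side); it then stands there by itself.
- clamp_ring (a joint): Turn of the clamp ring, rad. Grows clockwise seen from above. It starts between 0 and 0.35 and stops hard at 1.3 (home: fully tight). It resists with a steady 1.1 N m of friction in either direction and stays where it is left.
- saddle_seat (a point): Where the crossbar's underside rests on the fixed wooden saddle, 30 mm above the bench; x along the handle groove, z up. The support, 24 mm wide, goes between the pins (6 mm spare each side). From x = 45 to 165 mm walls 28 mm apart, 34 mm above this point, flank the handle, so it cannot be gripped there. Spanner home: spanner_boss 26 mm above this point, x axes agree.
- grinder: The bench disc grinder, a square grey housing 240 mm wide, 85 mm high, with a steel disc (dia 196 mm, central opening dia 84) on top up to 103 mm; fixed. Origin under its centre on the bench, z up.
- tape_roll: Bystander: a roll of brown tape, dia 84 mm, 48 mm high, standing on its flat side. Origin under its centre.
- knife: Bystander: a finished knife with a dark wooden handle, 205 mm long, 20 mm wide, 16 mm high, lying flat. Origin under the joint of handle and blade, x towards the blade's tip.
- sheath: Bystander: a black knife sheath, 175 mm long, 40 mm wide, 18 mm high, lying flat. Origin under the middle of its wide part, x along it.
- oil_bottle: Bystander: a white bottle with black cap, dia 52 mm, 130 mm high, standing. Origin under its centre.
- handle_scales: Bystander: two wooden handle slabs stacked flat, 126 x 40 x 20 mm. Origin under the lower one's centre.
- wrench: Bystander: an open-ended steel wrench lying flat along its x axis. Origin under its centre.
Not all that is in view belongs to the job. What is shaped like the spanner but purple is not meant.

How it is judged:
By the outcome, as a careful person would: the job done as asked, in the order asked, and still so for the second after the job is handed in, with the robot touching nothing.
It also fails if it takes over 72 s, if anything falls off the work surface, if the arm or the gripper's body presses on something with over 40 N, if the wrist force passes 120 N, or if a joint passes its speed limit or range.

### The arm

A 6-joint arm with a two-finger parallel gripper is mounted at the origin on the work surface. World frame = base frame: x ahead of the robot, y to its left, z up, the work surface at z = 0. Lengths are in mm, angles in rad, forces in N, time in s.
With the tool pointing down it reaches from about 325 to 875 mm from the base axis. Payload 4.4 kg.
Tool frame: the origin (TCP) lies on the centre line of the jaws, within the pads' length; the fingertips stand ahead of it and the grasp point (between the pads) lies 6 mm ahead of it (ctrl.tcp_to_tips is the z of the fingertips in the tool frame, in mm); z points along the fingers, y is the direction in which the jaws open and shut (so a half turn about z gives the same grasp; the last joint's range is limited). The gripper opens to 85 mm and grips with 20 to 120 N. Pads are 22 mm wide; open, the fingers measure 114 mm over their backs; the gripper's body (76 mm by 85 mm) begins 54 mm behind the grasp point. The pads swing forward as they close: fully open they stand 13 mm farther back than shut.
Start: joints at [0.972, 0.207, 1.542, -0, 1.393, -0.15], TCP at [249.493, 518.055, 256.282] pointing down, gripper open.
Joint ranges: [-2.73, 2.73], [-0.86, 2.22], [0.23, 2.46], [-1.11, 4.25], [0.08, 2.63], [-2.82, 2.82]. Speed limits (rad/s): [2.79, 2.79, 3.14, 3.14, 3.14, 3.14].

### API

Orientations are given as a 3x3 rotation matrix whose columns are the frame's x, y, z axes.
In Python, from plant import ctrl, sensors, optics gives the robot as it stands. Calls block until the motion is done:
- ctrl.move_ptp(position, orientation): joint-space move of the TCP to a pose.
- ctrl.move_l(position, rot=None, vel=150, threshold=None): straight line of the TCP; rot=None keeps the orientation; vel is the mean speed in mm/s. With threshold (N) it stops when the force on the tool has changed by that much, and returns True; else False.
- ctrl.set_joints(angles): joint-space move.
- ctrl.gripper_to(opening, force=None): finger opening in mm; force is the grip in N (None keeps the last); returns when the fingers have stopped.
- ctrl.hold(seconds).
- ctrl.solve_ik(position, orientation): joint angles nearest the present ones, or None.
- sensors.read_state(): the state.
- optics.grab_frame(name): name is "scene" or "side" or "wrist"; returns (picture, depth): 480x640x3 uint8, red, green, blue; 480x640 float32, mm along the optical axis (not along the pixel's ray), 0 where there is no reading.
- optics.camera_params(name): a dict with "mtx" (3x3 intrinsics, pixels), "R" (3x3) and "t" (3): a world point X has camera coordinates R X + t; the wrist camera has in their place "T_tool_cam" (4x4, takes a point from camera to tool coordinates, whose origin is the TCP and whose axes are the flange's). Camera axes: x right, y down, z forward; pixel columns grow to the right and rows downward; lengths in mm; the calibration is good to about 2 mm. A picture is of the moment at which its call begins: read the wrist's pose just before it. camera_params takes no time and is no camera call.
A pose or a line that the arm cannot do raises ctrl.MotionError and nothing moves.
- ctrl.finish_job(): hands the job in, once; it reports no verdict.
The state is a dict: "t": time; "q": joint angles; "qvel": joint speeds; "tau": joint torques, N m; "eef_pos": TCP position; "eef_rot": TCP orientation; "force": force on the tool from outside, world axes, zero at the start; "wrist_torque": the same for the moment, N m; "grip_width": finger opening in mm.
Only numpy, scipy, OpenCV 4.12 (cv2) and the standard library are available. Lean on these libraries where they do the work, as an engineer would, in place of code of your own. Each camera call takes 0.05 s, during which the arm holds its last target.

## Working session

There is one attempt and no reset: what is moved stays moved. The work goes in short steps, each a Python script; the robot and the scene stay as the last script left them, time stands still between calls to the robot, and variables do not carry over. Pictures are saved under pics/ and viewed, and the job is handed in when it is done.

```bash
ls; mkdir -p pics
python3 - <<'E'
from plant import ctrl,sensors,optics
import cv2,numpy as np
np.set_printoptions(precision=3,suppress=True)
print(sensors.read_state()); print(ctrl.tcp_to_tips)
for n in ["scene","side","wrist"]:
    p,d=optics.grab_frame(n); cv2.imwrite(f"pics/{n}0.png",p[:,:,::-1]); np.save(f"pics/{n}0.npy",d)
    print(n,optics.camera_params(n))
E
```

```text
pics
{'t': 0.0, 'q': array([ 0.971,  0.207,  1.543,  0.   ,  1.393, -0.151]), 'qvel': array([ 0.002, -0.001, -0.002, -0.001, -0.001,  0.001]), 'tau': array([  0.   , -38.303, -29.159,  -0.   ,   0.01 ,   0.   ]), 'eef_pos': array([249.098, 517.449, 255.068]), 'eef_rot': array([[-0.901,  0.434, -0.001],
       [ 0.434,  0.901, -0.002],
       [ 0.   , -0.002, -1.   ]]), 'force': array([-0.436,  0.545,  0.516]), 'wrist_torque': array([0.005, 0.019, 0.048]), 'grip_width': 85.60274106644277}
25.0
scene {'mtx': array([[509.779,   0.   , 320.983],
       [  0.   , 509.779, 241.145],
       [  0.   ,   0.   ,   1.   ]]), 'R': array([[-0.245,  0.97 ,  0.009],
       [ 0.738,  0.192, -0.647],
       [-0.629, -0.152, -0.762]]), 't': array([ 103.692, -337.302, 1663.441])}
side {'mtx': array([[594.045,   0.   , 323.196],
       [  0.   , 594.045, 237.796],
       [  0.   ,   0.   ,   1.   ]]), 'R': array([[ 0.711, -0.703,  0.021],
       [-0.326, -0.356, -0.876],
       [ 0.623,  0.616, -0.482]]), 't': array([-370.394,  258.611, 1375.454])}
wrist {'mtx': array([[354.324,   0.   , 321.502],
       [  0.   , 354.324, 239.062],
       [  0.   ,   0.   ,   1.   ]]), 'T_tool_cam': array([[  -0.001,   -0.958,   -0.287,   73.159],
       [   1.   ,   -0.001,   -0.001,    0.002],
       [   0.   ,   -0.287,    0.958, -118.542],
       [   0.   ,    0.   ,    0.   ,    1.   ]])}
```

View pics/scene0.png

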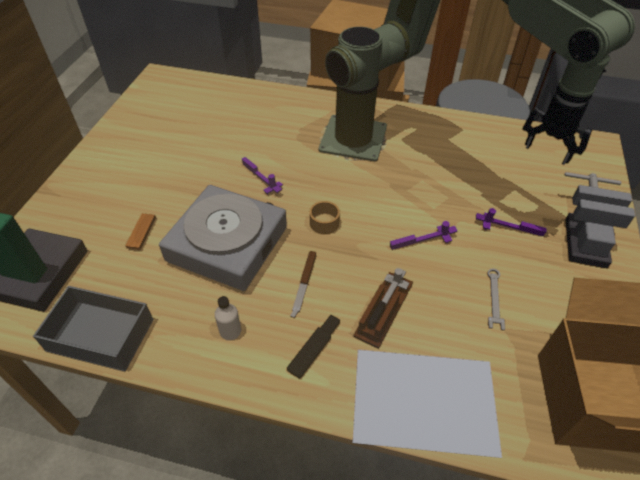

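View pics/side0.png

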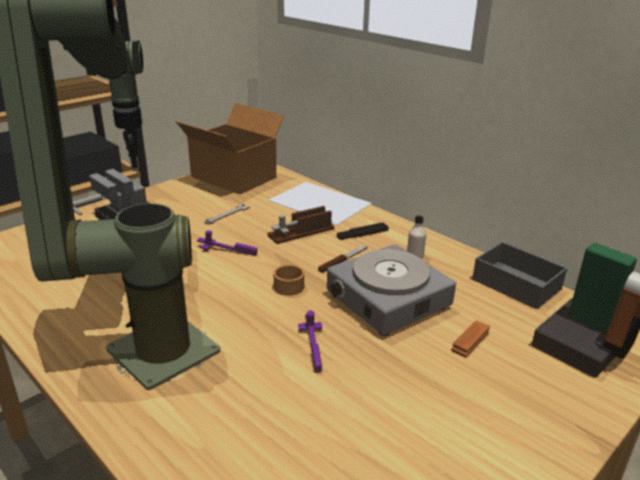

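View pics/wrist0.png

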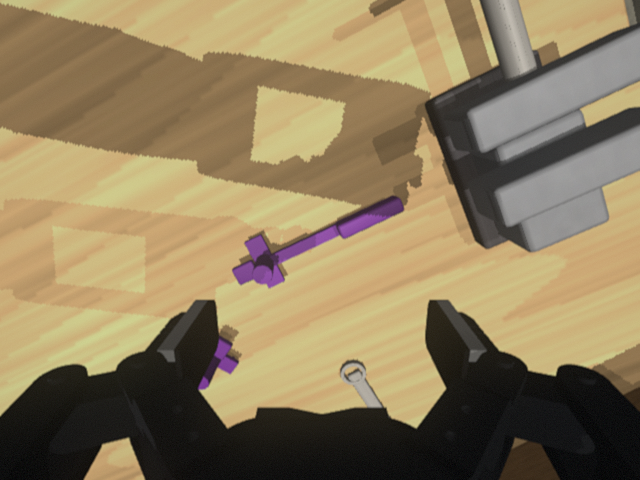

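The scene view shows the spanner in its wooden saddle, with the boss at about (398,275) and the handle towards (370,325). The ring is at about (224,222). The purple copies are decoys. Next I'll get coarse 3D positions from depth.

```bash
cat > h.py <<'E'
from plant import ctrl,sensors,optics
import cv2,numpy as np
np.set_printoptions(precision=3,suppress=True)
def cam(n,st=None):
    c=optics.camera_params(n); K=c['mtx']
    if n!='wrist': R=c['R'].T; o=-R@c['t']
    else:
        st=st or sensors.read_state(); T=c['T_tool_cam']; Rt=np.array(st['eef_rot'])
        R=Rt@T[:3,:3]; o=Rt@T[:3,3]+st['eef_pos']
    return K,R,o
def ray(C,uv):
    K,R,o=C; d=R@np.linalg.solve(K,np.array([uv[0],uv[1],1.])); return o,d
def onz(C,uv,z):
    o,d=ray(C,uv); return o+d*(z-o[2])/d[2]
def pt(C,uv,depth):
    o,d=ray(C,uv); return o+d*depth
def proj(C,X):
    K,R,o=C; p=K@(R.T@(np.array(X)-o)); return p[:2]/p[2]
def down(yaw):  # tool pointing down, tool y axis at angle yaw in world
    y=np.array([np.cos(yaw),np.sin(yaw),0]); z=np.array([0,0,-1.]); x=np.cross(y,z)
    return np.stack([x,y,z],1)
def grab(tag,n='wrist'):
    st=sensors.read_state(); p,d=optics.grab_frame(n); cv2.imwrite(f"pics/{tag}.png",p[:,:,::-1]); np.savez(f"pics/{tag}.npz",d=d,p=p,pos=st['eef_pos'],rot=st['eef_rot']); return st,p,d
def load(tag):
    z=np.load(f"pics/{tag}.npz"); st=dict(eef_pos=z['pos'],eef_rot=z['rot']); return cam('wrist',st),z['p'],z['d']
E
python3 - <<'E'
from h import *
d=np.load('pics/scene0.npy');C=cam('scene')
for uv in [(224,222),(400,272),(398,276),(375,322),(383,303),(250,200),(324,215),(228,320),(318,345)]:
    print(uv,pt(C,uv,d[uv[1],uv[0]]))
d=np.load('pics/side0.npy');C=cam('side')
for uv in [(391,269),(281,224),(318,220)]:
    print(uv,pt(C,uv,d[uv[1],uv[0]]))
E
```

```text
(224, 222) [ 532.422 -226.805   93.452]
(400, 272) [563.638 229.184  75.729]
(398, 276) [572.812 226.38   70.772]
(375, 322) [701.478 195.508  54.573]
(383, 303) [648.238 204.452  57.158]
(250, 200) [ 432.869 -193.189   84.131]
(324, 215) [357.835  -7.77   -1.368]
(228, 320) [ 793.495 -118.157   80.478]
(318, 345) [771.483  80.77   20.191]
(391, 269) [ 541.586 -224.916   93.054]
(281, 224) [554.607 220.425  47.751]
(318, 220) [664.903 169.82   42.668]
```

Run:
```python
from h import *
ctrl.move_ptp([600,215,230],down(np.radians(75)))
st,p,d=grab('sp1'); print(st['t'],st['eef_pos'],st['q'])
ctrl.move_ptp([535,-225,280],down(np.radians(75)))
st,p,d=grab('rg1'); print(st['t'],st['eef_pos'],st['q'])
```

```text
1.85 [599.493 216.065 230.123] [ 0.21   0.357  1.406  0.     1.378 -1.1  ]
3.5417 [ 535.362 -223.951  279.824] [-0.546  0.201  1.5    0.     1.442 -1.856]
```

View pics/sp1.png

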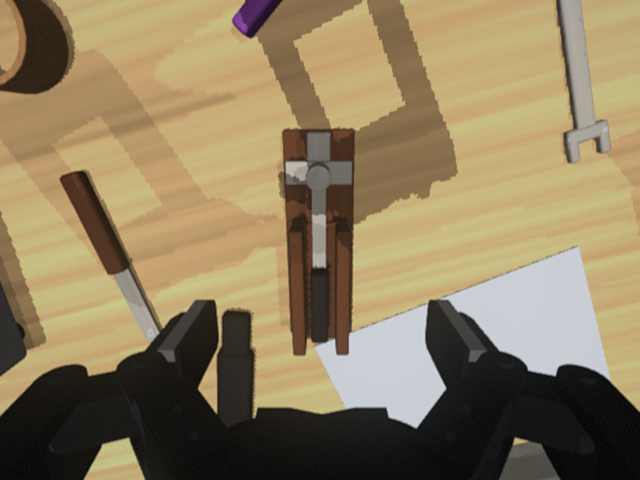

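View pics/rg1.png

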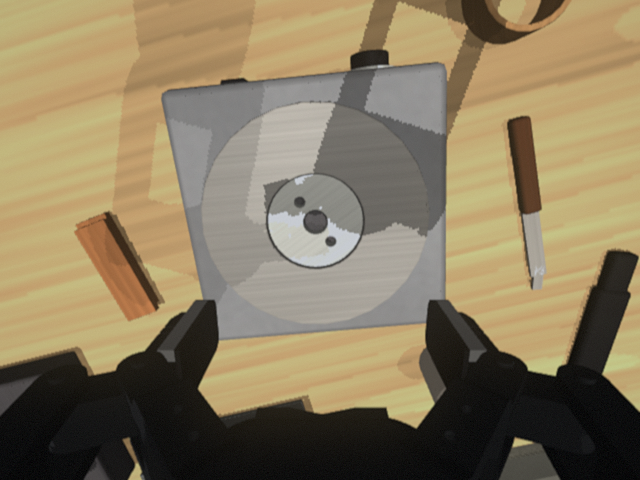

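In sp1 the boss is at (318,177), the crossbar spans columns 285–353, and the handle runs down column ~319. In rg1 the ring centre is at (316,221) and the holes are at about (300,202) and (331,241). Next I'll refine these with zoomed crops and contours.

Run:
```python
from h import *
C,p,d=load('rg1')
g=cv2.cvtColor(p,cv2.COLOR_RGB2GRAY)
m=((g<75)*255).astype(np.uint8); m2=np.zeros_like(m); cv2.circle(m2,(316,221),38,255,-1); m&=m2
n,l,s,c=cv2.connectedComponentsWithStats(m)
for i in range(1,n):
    if s[i,4]>10: print(s[i],c[i],onz(C,c[i],99))
print('ring depth z',[pt(C,(u,v),d[v,u])[2] for u,v in [(340,210),(290,235),(310,250),(300,165)]])
print('disc z',[pt(C,(u,v),d[v,u])[2] for u,v in [(240,220),(390,220),(320,290)]])
# disc outer circle edges? ring gap
e=[]
for a in np.arange(0,360,5):
    r=np.arange(40,58,.25); pr=[cv2.getRectSubPix(g,(1,1),(316+x*np.cos(np.radians(a)),221+x*np.sin(np.radians(a))))[0,0] for x in r]
    k=np.argmin(pr); e.append(onz(C,(316+r[k]*np.cos(np.radians(a)),221+r[k]*np.sin(np.radians(a))),101)[:2])
e=np.array(e); A=np.c_[2*e,np.ones(len(e))]; 
for _ in range(4):
    x=np.linalg.lstsq(A,(e**2).sum(1),rcond=None)[0]; r=np.sqrt(x[2]+x[:2]@x[:2]); res=abs(np.linalg.norm(e-x[:2],axis=1)-r); k=res<2*np.median(res)+.3; e=e[k];A=A[k]
print('gap circle',x[:2],r,len(e))
cv2.imwrite('pics/rg1z.png',cv2.resize(p[150:290,240:400,::-1],None,fx=5,fy=4*1.07,interpolation=cv2.INTER_CUBIC))
C,p,d=load('sp1')
cv2.imwrite('pics/sp1z.png',cv2.resize(p[120:360,240:400,::-1],None,fx=2.5*1,fy=2.5,interpolation=cv2.INTER_CUBIC))
for u,v in [(318,177),(318,172),(292,172),(345,172),(320,210),(320,250),(319,290),(319,330),(297,300),(343,300)]: print((u,v),pt(C,(u,v),d[v,u]))
```

```text
[295 197  10   9  70] [299.257 201.286] [ 513.818 -237.906   99.   ]
[304 210  23  23 137] [314.613 220.92 ] [ 533.849 -229.772   99.   ]
[326 238   9   7  40] [329.975 241.6  ] [ 555.483 -221.604   99.   ]
ring depth z [np.float64(100.58318397817771), np.float64(99.43624128957123), np.float64(100.66474293190623), np.float64(104.44896641947389)]
disc z [np.float64(104.25884900154273), np.float64(104.2624697238632), np.float64(103.79551559251013)]
gap circle [ 534.452 -229.529] 41.88245550106851 72
(318, 177) [559.062 224.057  77.446]
(318, 172) [555.343 225.072  78.448]
(292, 172) [553.564 201.758  37.167]
(345, 172) [565.485 246.241  36.857]
(320, 210) [590.584 217.032  45.671]
(320, 250) [626.493 207.384  44.277]
(319, 290) [656.591 198.459  61.794]
(319, 330) [695.733 187.907  60.808]
(297, 300) [659.45  177.634  64.974]
(343, 300) [669.814 216.807  65.18 ]
```

View pics/sp1z.png

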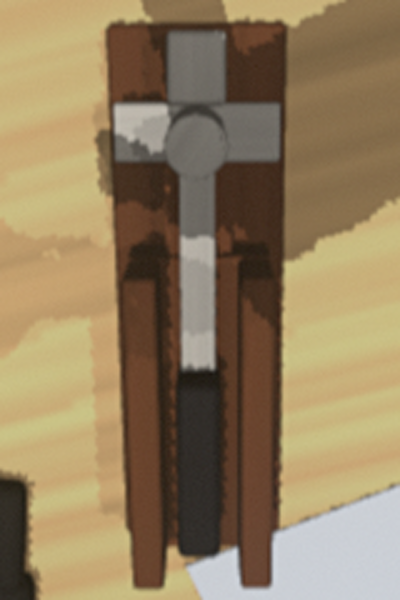

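View pics/rg1z.png

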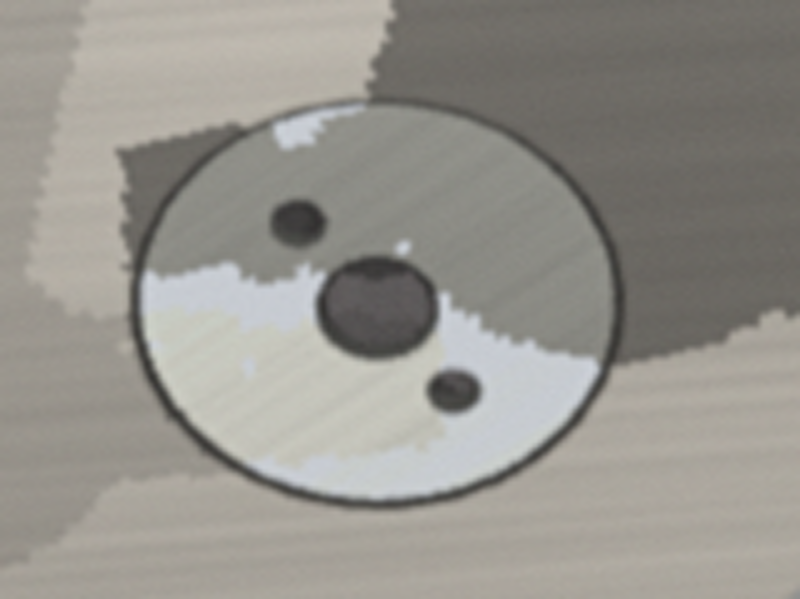

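```bash
cat >> h.py <<'E'
def ringmeas(tag,c0):
    C,p,d=load(tag); g=cv2.cvtColor(p,cv2.COLOR_RGB2GRAY)
    e=[]
    c0=np.array(c0)
    for a in np.radians(np.arange(0,360,4)):
        r=np.arange(36,46,.1); uv=[proj(C,[c0[0]+x*np.cos(a),c0[1]+x*np.sin(a),101]) for x in r]
        pr=[cv2.getRectSubPix(g,(1,1),tuple(map(float,q)))[0,0] for q in uv]; k=np.argmin(pr)
        e.append(onz(C,uv[k],101)[:2])
    e=np.array(e)
    for _ in range(4):
        x=np.linalg.lstsq(np.c_[2*e,np.ones(len(e))],(e**2).sum(1),rcond=None)[0]; r=np.sqrt(x[2]+x[:2]@x[:2])
        res=abs(np.linalg.norm(e-x[:2],axis=1)-r); e=e[res<2*np.median(res)+.3]
    return x[:2],r,len(e)
E
python3 - <<'E'
from h import *
ctrl.move_ptp([534.4,-229.5,260],down(np.radians(21.4-180)))
st,p,d=grab('rg2'); print(st['t'],st['eef_pos'],st['q'])
print(ringmeas('rg1',[534.4,-229.5]),ringmeas('rg2',[534.4,-229.5]))
C,p,d=load('rg2'); c=proj(C,[534.4,-229.5,99]); print(c)
x,y=int(c[0])-80,int(c[1])-60
cv2.imwrite('pics/rg2z.png',cv2.resize(p[y:y+120,x:x+160,::-1],None,fx=5,fy=5,interpolation=cv2.INTER_CUBIC)); print(x,y)
E
```

```text
6.9833 [ 534.41  -229.5    260.028] [-0.554  0.218  1.52  -0.     1.404  2.214]
(array([ 534.486, -229.365]), np.float64(41.81403469321563), 90) (array([ 534.426, -229.425]), np.float64(41.83373444338251), 90)
[321.432 226.543]
241 166
```

View pics/rg2z.png

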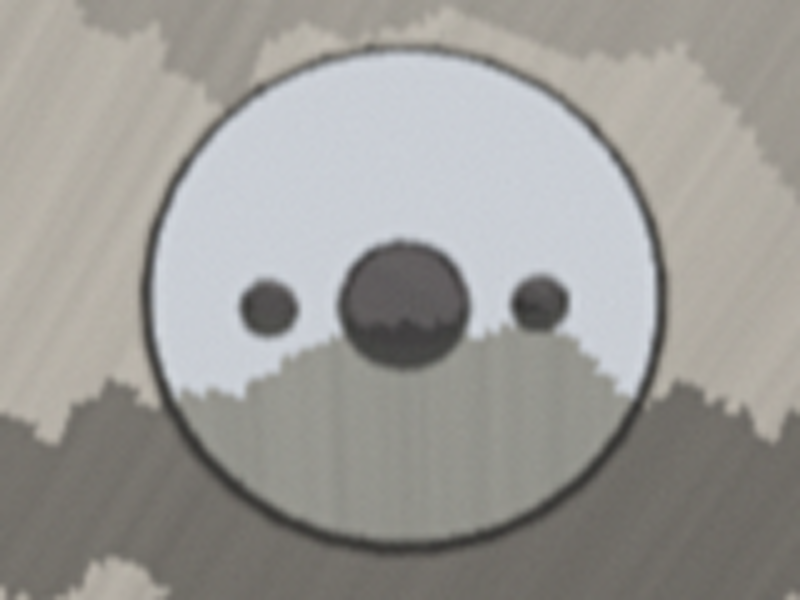

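The two views, with very different yaws, agree on the ring centre to within 0.1 mm, so wrist-camera bias is negligible. The rg2z crop shows the holes at (268,307) and (540,303). I'll compute their angle and then go to the saddle.

Run:
```python
from h import *
C,p,d=load('rg2')
f=lambda x,y:(241+(x+.5)/5-.5,166+(y+.5)/5-.5)
g=cv2.cvtColor(p,cv2.COLOR_RGB2GRAY)
a,b=[onz(C,f(*q),99) for q in [(268.5,307),(540,303.5)]]
print(a,b,(a+b)/2,np.linalg.norm(a-b),np.degrees(np.arctan2(*(b-a)[1::-1])))
ctrl.move_ptp([590,217,230],down(np.radians(-105)))
st,p,d=grab('sp2'); print(st['t'],st['eef_pos'],st['q'])
cv2.imwrite('pics/sp2z.png',cv2.resize(p[:300,200:440,::-1],None,fx=2,fy=2,interpolation=cv2.INTER_CUBIC))
```

```text
[ 554.859 -221.082   99.   ] [ 513.86  -237.756   99.   ] [ 534.359 -229.419   99.   ] 44.25984739894705 -157.86915032002008
8.6833 [590.429 215.842 230.132] [ 0.213  0.339  1.43  -0.001  1.372  2.048]
```

View pics/sp2z.png

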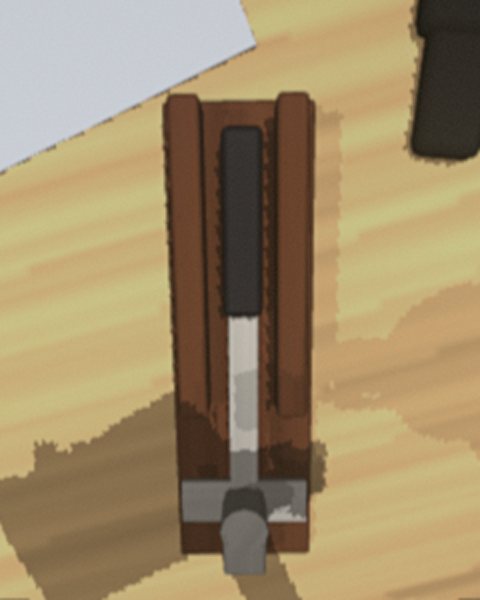

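sp2z shows the boss top circle at about (244,531) with the stub below it, and the grip running from (241,128) to (240,317). I'll compute the boss from both views and check it.

Run:
```python
from h import *
C1,p1,d1=load('sp1');C2,p2,d2=load('sp2')
f1=lambda x,y:(240+(x+.5)/2.5-.5,120+(y+.5)/2.5-.5)
f2=lambda x,y:(200+(x+.5)/2-.5,(y+.5)/2-.5)
print('boss1',onz(C1,f1(197,143),76),'boss2',onz(C2,f2(244.5,531),76))
for nm,C,f,pts,z in [('grip1 ends',C1,f1,[(199,376),(199.5,553)],60),('grip2',C2,f2,[(240,315),(241,128)],60),('xbar1',C1,f1,[(114,132),(280,131)],36),('xbar2',C2,f2,[(182,500),(307,498)],36)]:
    a,b=[onz(C,f(*q),z) for q in pts]; print(nm,a,b,np.linalg.norm(b-a),np.degrees(np.arctan2(*(b-a)[1::-1])))
# bar + grip centreline by row edges in sp1: dark grip
hsv=cv2.cvtColor(p1,cv2.COLOR_RGB2HSV)
g=p1.max(2); m=((g<62)*255).astype(np.uint8); m[:265]=0;m[345:]=0;m[:,:309]=0;m[:,330:]=0
ys,xs=np.nonzero(m); P=[onz(C1,(xs[ys==y].mean(),y),60)[:2] for y in range(275,336) if (ys==y).sum()>5]
P=np.array(P); v=cv2.fitLine(P.astype(np.float32),cv2.DIST_HUBER,0,.01,.01).ravel(); print('fit1',v,np.degrees(np.arctan2(v[1],v[0])),len(P))
g=p2.max(2); m=((g<62)*255).astype(np.uint8); m[:62]=0;m[162:]=0;m[:,:308]=0;m[:,334:]=0
ys,xs=np.nonzero(m); P=[onz(C2,(xs[ys==y].mean(),y),60)[:2] for y in range(70,150) if (ys==y).sum()>5]
P=np.array(P); v=cv2.fitLine(P.astype(np.float32),cv2.DIST_HUBER,0,.01,.01).ravel(); print('fit2',v,np.degrees(np.arctan2(v[1],v[0])),len(P))
```

```text
boss1 [559.455 224.492  76.   ] boss2 [560.291 223.478  76.   ]
grip1 ends [639.353 203.534  60.   ] [707.584 185.363  60.   ] 70.60889264978142 -14.91300171418629
grip2 [643.39  202.864  60.   ] [708.555 184.76   60.   ] 67.63230627794722 -15.525859236771655
xbar1 [552.768 196.006  36.   ] [567.388 252.029  36.   ] 57.89974523771913 75.37437483953501
xbar2 [567.98  251.402  36.   ] [553.753 195.094  36.   ] 58.07766288181082 -104.17967160261601
fit1 [  0.965  -0.262 675.371 193.98 ] -15.200547 61
fit2 [  0.965  -0.262 677.498 193.396] -15.215609 80
```

Run:
```python
from h import *
R=down(np.radians(-104.8))
ctrl.gripper_to(60)
ctrl.move_ptp([560.2,224,130],R)
print(ctrl.move_l([560.2,224,66],vel=80,threshold=8))
s=sensors.read_state(); print(s['t'],s['eef_pos'],s['force'])
ctrl.gripper_to(15,force=50)
s=sensors.read_state(); print(s['t'],s['eef_pos'],s['force'],s['grip_width'])
ctrl.move_l([560.2,224,110],vel=80)
ctrl.move_l([560.2,224,190],vel=150)
st,p,d=grab('lift'); print(st['t'],st['eef_pos'],st['force'],st['wrist_torque'],st['grip_width'])
```

```text
False
10.5583 [560.676 224.124  66.395] [ 0.595 -0.781  1.073]
11.0083 [560.639 223.994  66.747] [-0.704 -0.435  2.858] 18.809229476641153
12.3917 [559.35  223.814 188.853] [-0.256  0.138 -2.899] [ 0.017  0.012 -0.003] 18.939413407497074
```

View pics/lift.png

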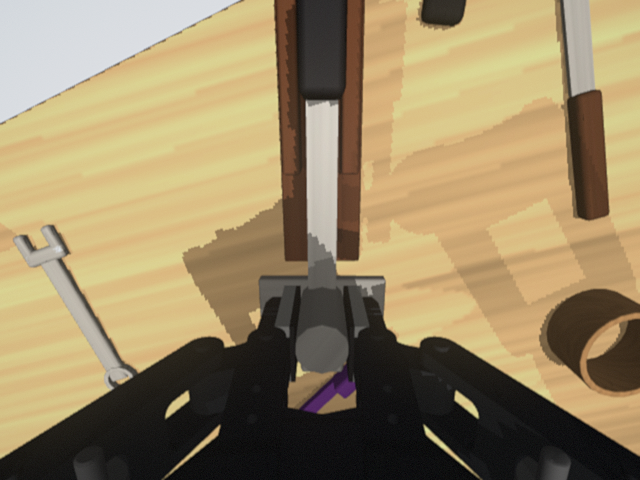

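The lift picture shows the spanner held, with the boss top at about (323,349), the crossbar level at row ~278 and the grip's inner end at (321,99). I'll compute the in-hand pose in tool coordinates.

Run:
```python
from h import *
C,p,d=load('lift')
cv2.imwrite('pics/liftz.png',cv2.resize(p[0:400,240:410,::-1],None,fx=1.5*2,fy=1.5,interpolation=cv2.INTER_CUBIC))
T=optics.camera_params('wrist')['T_tool_cam'];K=optics.camera_params('wrist')['mtx']
Ct=(K,T[:3,:3],T[:3,3])
print('boss top',onz(Ct,(322.5,349),-9.5), 'rad', onz(Ct,(297,349),-9.5),onz(Ct,(348,349),-9.5))
g=p.max(2)
for r in [20,40,60,80,120,150,180,220]:
    row=p[r,270:370].astype(int).max(1); print(r,[270+i for i in range(1,100) if abs(row[i]-row[i-1])>25])
for u,v in [(322,30),(321,60),(321,94),(321,120),(322,200),(322,345)]:
    o,dd=ray(Ct,(u,v)); print((u,v),o+dd*d[v,u])
```

```text
boss top [-0.355  0.324 -9.5  ] rad [-0.347 -8.706 -9.5  ] [-0.363  9.355 -9.5  ]
20 [274, 275, 276, 285, 347, 364, 365]
40 [275, 276, 287, 346, 347, 363, 364]
60 [276, 277, 346, 347, 363, 364]
80 [277, 278, 346, 362, 363]
120 [279, 280, 289, 305, 306, 307, 338, 339, 361, 362, 363]
150 [280, 281, 294, 306, 307, 337, 338, 339, 342, 361, 362]
180 [281, 282, 306, 307, 337, 338, 360, 361]
220 [283, 284, 307, 308, 336, 337, 360]
(322, 30) [103.598   0.197   5.602]
(321, 60) [95.319 -0.124  6.585]
(321, 94) [85.286 -0.135  7.496]
(321, 120) [77.584 -0.156 21.177]
(322, 200) [47.176  0.212 22.127]
(322, 345) [ 1.11   0.148 -9.256]
```

View pics/liftz.png

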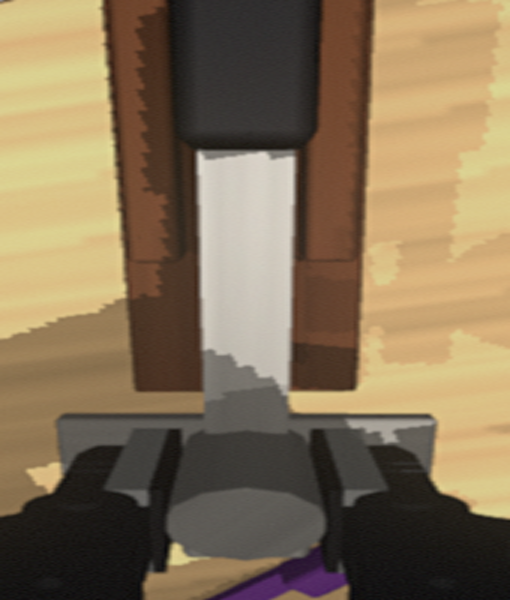

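Run:
```python
from h import *
R=down(np.radians(-158.0))
ctrl.move_ptp([534.4,-229.4,190],R)
ctrl.move_l([534.4,-229.4,156],vel=80)
s=sensors.read_state(); print(s['t'],s['eef_pos'],s['force'])
h=ctrl.move_l([534.4,-229.4,134.5],vel=20,threshold=7)
s=sensors.read_state(); print(h,s['t'],s['eef_pos'],s['force'],s['wrist_torque'],s['grip_width'])
grab('ins')
```

```text
14.6833 [ 534.135 -229.157  155.232] [ 0.132  0.393 -3.328]
True 15.6333 [ 534.142 -229.241  135.712] [-0.288 -1.278  5.128] [ 0.018 -0.088  0.01 ] 18.550512493395463
```

View pics/ins.png

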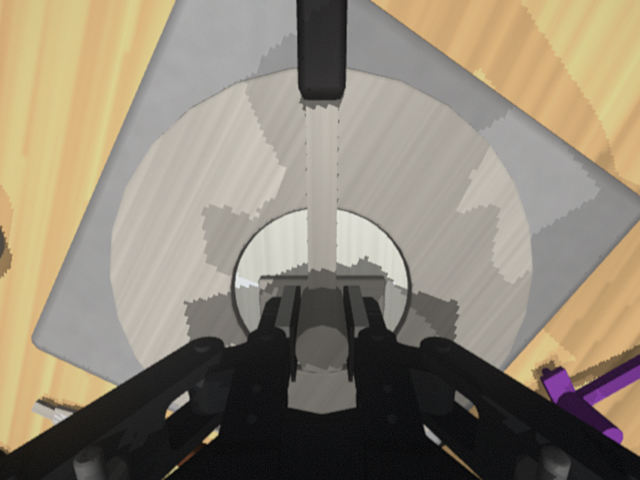

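Contact came at TCP z 135.7, against 135.4 expected for full seating and 145 for pins resting on the surface, so the pins are in. The picture shows the crossbar on the ring. I'll press lightly, release, back off and look.

Run:
```python
from h import *
print(ctrl.move_l([534.4,-229.4,133.5],vel=15,threshold=8))
s=sensors.read_state(); print(s['t'],s['eef_pos'],s['force'])
ctrl.gripper_to(60)
s=sensors.read_state(); print(s['t'],s['eef_pos'],s['force'],s['grip_width'])
ctrl.move_l([534.4,-229.4,240],vel=150)
st,p,d=grab('rel'); print(st['t'],st['eef_pos'],st['force'])
```

```text
True
15.8917 [ 534.327 -229.371  135.799] [-1.287 -0.479  3.693]
16.3667 [ 533.409 -228.856  134.318] [0.732 0.433 0.481] 59.87434898220542
17.2167 [ 533.756 -229.005  238.891] [ 0.681  0.915 -1.004]
```

View pics/rel.png

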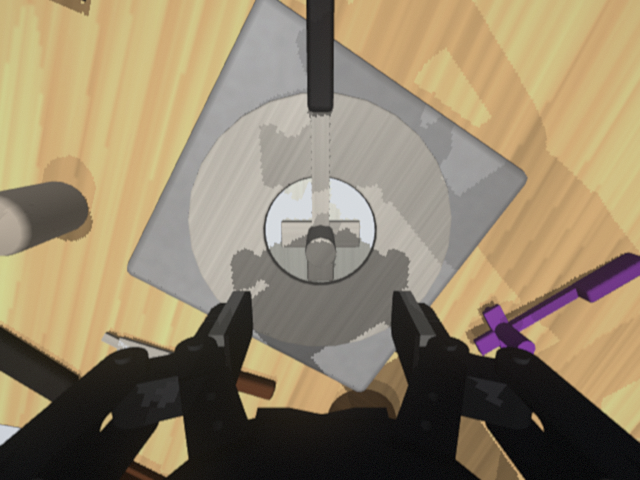

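The picture shows the spanner standing in the ring, with the crossbar at row ~233 and the handle along column 320. I'll check the heights and handle yaw, then take the grip.

Run:
```python
from h import *
C,p,d=load('rel')
for u,v in [(321,243),(320,246),(320,90),(320,40),(320,150),(295,240),(340,240)]: print((u,v),pt(C,(u,v),d[v,u]))
a,b=onz(C,(320,106),129),onz(C,(320,30),129); print(a,b,np.degrees(np.arctan2(*(b-a)[1::-1])), np.degrees(np.arctan2(a[1]+229.4,a[0]-534.4)))
s=np.radians(-68); g=np.array([534.4+120*np.cos(s),-229.4+120*np.sin(s)]); print(g)
R=down(np.radians(22))
q=ctrl.solve_ik([*g,160],R); print(q)
ctrl.move_ptp([*g,175],R)
h=ctrl.move_l([*g,124],vel=80,threshold=8)
st=sensors.read_state(); print(h,st['t'],st['eef_pos'],st['force'],st['q'])
ctrl.gripper_to(12,force=80)
st,p,d=grab('hg'); print(st['t'],st['eef_pos'],st['force'],st['wrist_torque'],st['grip_width'])
```

```text
(321, 243) [ 535.817 -234.992  145.704]
(320, 246) [ 535.731 -233.099  146.273]
(320, 90) [ 570.035 -318.517  129.793]
(320, 40) [ 579.931 -343.133  129.54 ]
(320, 150) [ 556.803 -285.703  114.668]
(295, 240) [ 549.626 -218.208  105.799]
(340, 240) [ 518.581 -230.544  105.44 ]
[ 566.728 -310.298  129.   ] [ 581.869 -347.955  129.   ] -68.0964102597468 -68.21766681793738
[ 579.353 -340.662]
[-0.66   0.491  1.369 -0.     1.281 -1.044]
False 20.7833 [ 579.597 -340.842  124.143] [-0.374  0.053 -0.271] [-0.66   0.53   1.392  0.     1.219 -1.044]
21.2583 [ 579.61  -340.939  124.632] [ 0.092 -0.919  1.333] [0.092 0.074 0.09 ] 14.678030785718587
```

View pics/hg.png

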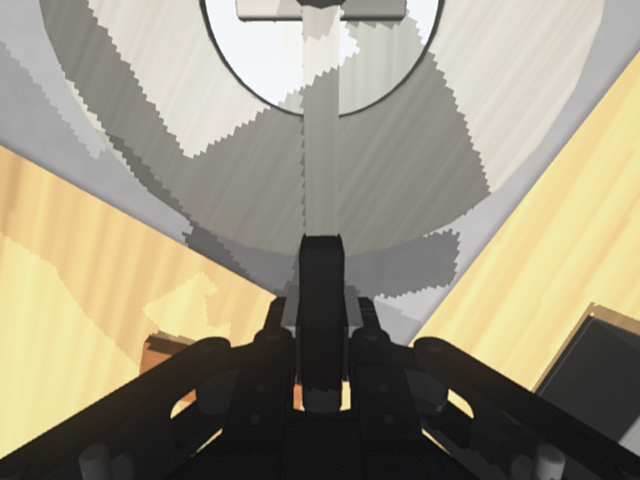

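The heights match full seating and the handle is held between the pads. Now I'll turn clockwise along the arc, logging the tangential force.

Run:
```python
from h import *
c=np.array([534.4,-229.4])
def pose(s): 
    r=np.radians(s); return [c[0]+120*np.cos(r),c[1]+120*np.sin(r),124.],down(r+np.pi/2)
for s in range(-68,-150,-10): assert ctrl.solve_ik(*pose(s)) is not None
s=-68
while s>-146:
    s-=3
    h=ctrl.move_l(*pose(s),vel=50,threshold=18)
    st=sensors.read_state(); e=np.array(st['eef_pos']); a=np.degrees(np.arctan2(e[1]-c[1],e[0]-c[0]))
    r=np.radians(a); t=np.array([-np.sin(r),np.cos(r)]); F=np.array(st['force'])
    ft=F[:2]@t; fr=F[:2]@[np.cos(r),np.sin(r)]
    print(s,h,round(st['t'],2),round(a,2),'ft %.1f fr %.1f fz %.1f'%(ft,fr,F[2]),'Tz %.2f'%st['wrist_torque'][2],st['grip_width'].round(2))
    if h or ft>28: break
```

```text
Traceback (most recent call last):
AttributeError: 'float' object has no attribute 'round'
```

```bash
cat > turn.py <<'E'
from h import *
import sys
c=np.array([534.4,-229.4])
def pose(s): 
    r=np.radians(s); return [c[0]+120*np.cos(r),c[1]+120*np.sin(r),124.],down(r+np.pi/2)
def rep(s,h):
    st=sensors.read_state(); e=np.array(st['eef_pos']); a=np.degrees(np.arctan2(e[1]-c[1],e[0]-c[0]))
    r=np.radians(a); t=np.array([-np.sin(r),np.cos(r)]); F=np.array(st['force'])
    ft=F[:2]@t; fr=F[:2]@[np.cos(r),np.sin(r)]
    print(s,h,round(st['t'],2),round(a,2),'ft %.1f fr %.1f fz %.1f'%(ft,fr,F[2]),'Tz %.2f'%st['wrist_torque'][2],'%.2f'%st['grip_width'])
    return ft
def run(s,end,step,lim):
    while s>end:
        s-=step
        h=ctrl.move_l(*pose(s),vel=50,threshold=18)
        if rep(s,h)>lim or h: return s
E
python3 - <<'E'
from turn import *
rep(-71,0)
run(-71,-146,3,28)
E
```

```text
-71 0 21.58 -70.88 ft -0.2 fr 2.4 fz 1.4 Tz -0.02 14.75
-74 False 21.86 -73.51 ft 3.1 fr 4.6 fz 1.5 Tz 0.30 14.72
-77 False 22.13 -76.53 ft 3.9 fr 2.8 fz 1.0 Tz 0.31 14.38
-80 False 22.41 -79.53 ft 4.0 fr 4.0 fz 1.4 Tz 0.30 14.51
-83 False 22.68 -82.53 ft 4.0 fr 4.4 fz 1.9 Tz 0.31 14.90
-86 False 22.96 -85.55 ft 5.2 fr 3.4 fz 2.2 Tz 0.33 15.07
-89 False 23.23 -88.56 ft 4.1 fr 4.4 fz 1.3 Tz 0.26 15.00
-92 False 23.51 -91.56 ft 4.2 fr 2.8 fz 2.7 Tz 0.27 14.93
-95 False 23.78 -94.56 ft 3.7 fr 3.8 fz 1.8 Tz 0.26 14.69
-98 False 24.06 -97.56 ft 2.7 fr 3.1 fz 2.7 Tz 0.26 15.07
-101 False 24.33 -100.57 ft 4.6 fr 3.6 fz 2.1 Tz 0.26 14.74
-104 False 24.61 -103.56 ft 4.0 fr 3.3 fz 2.9 Tz 0.24 14.67
-107 False 24.88 -106.56 ft 3.8 fr 3.4 fz 2.2 Tz 0.23 14.77
-110 False 25.16 -109.57 ft 4.1 fr 3.3 fz 2.5 Tz 0.23 15.00
-113 False 25.43 -112.58 ft 5.1 fr 3.3 fz 1.9 Tz 0.18 14.82
-116 False 25.71 -115.58 ft 3.8 fr 3.6 fz 2.2 Tz 0.21 15.00
-119 False 25.98 -118.58 ft 3.9 fr 3.5 fz 3.2 Tz 0.26 14.57
-122 False 26.26 -121.59 ft 2.7 fr 4.3 fz 2.1 Tz 0.26 14.49
-125 False 26.53 -124.59 ft 4.7 fr 3.3 fz 2.5 Tz 0.17 14.70
-128 False 26.81 -127.6 ft 3.3 fr 3.2 fz 2.2 Tz 0.21 14.78
-131 False 27.08 -130.61 ft 4.7 fr 3.5 fz 2.2 Tz 0.19 14.72
-134 False 27.36 -133.61 ft 4.7 fr 3.2 fz 2.1 Tz 0.25 14.70
-137 False 27.63 -136.62 ft 4.0 fr 4.2 fz 2.4 Tz 0.21 15.13
-140 False 27.91 -139.36 ft 4.6 fr 2.7 fz 1.8 Tz 0.43 14.61
-143 False 28.18 -140.87 ft 11.8 fr 2.2 fz -2.2 Tz 1.61 15.32
-146 False 28.46 -142.13 ft 20.5 fr 1.6 fz -5.0 Tz 2.47 15.06
```

Tangential force rose sharply from about -140° (20 N plus 2.5 N m at the wrist, roughly 4.9 N m against 1.1 N m friction). That is the hard stop, after about 1.25 rad of travel. I'll relieve the load, let go, lift and look.

Run:
```python
from turn import *
for s in (-143.5,-141.5): ctrl.move_l(*pose(s),vel=50); rep(s,0)
ctrl.gripper_to(60)
rep(0,0)
p,R=pose(-141.5); p[2]=200
ctrl.move_l(p,vel=150)
# look from over the ring, camera on handle side where q6 allows
Rl=down(np.radians(-141+90))
ctrl.move_ptp([c[0]-40,c[1]-30,255],Rl)
st,p,d=grab('after'); print(st['t'],st['eef_pos'],st['q'])
```

```text
-143.5 0 28.72 -141.15 ft 13.7 fr 1.9 fz -1.7 Tz 1.72 14.72
-141.5 0 28.97 -140.2 ft 8.0 fr 2.4 fz 0.7 Tz 1.04 15.09
0 0 29.47 -141.91 ft -0.2 fr 0.3 fz -0.4 Tz 0.06 60.04
30.575 [ 494.525 -258.61   254.237] [-0.637  0.173  1.585 -0.001  1.385  0.252]
```

View pics/after.png

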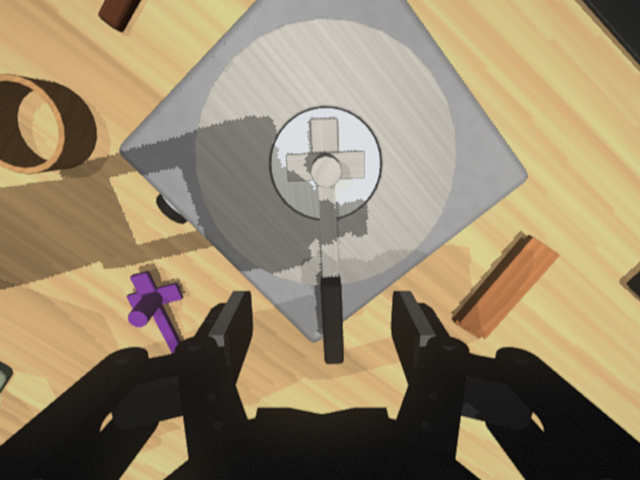

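Run:
```python
from h import *
C,p,d=load('after')
cv2.imwrite('pics/afterz.png',cv2.resize(p[95:375,250:410,::-1],None,fx=4,fy=2.1,interpolation=cv2.INTER_CUBIC))
b=onz(C,(326.5,170),145); print('boss',b)
g=p.max(2); m=((g<62)*255).astype(np.uint8); m[:283]=0;m[358:]=0;m[:,:315]=0;m[:,350:]=0
ys,xs=np.nonzero(m); P=np.array([onz(C,(xs[ys==y].mean(),y),129)[:2] for y in range(285,356) if (ys==y).sum()>5])
v=cv2.fitLine(P.astype(np.float32),cv2.DIST_HUBER,0,.01,.01).ravel(); print(v,np.degrees(np.arctan2(v[1],v[0])))
m=P.mean(0); print('boss->grip',np.degrees(np.arctan2(*(m-b[:2])[::-1])),np.linalg.norm(m-b[:2]))
for u,v in [(326,170),(332,320),(300,165),(355,163)]: print((u,v),pt(C,(u,v),d[v,u]))
```

```text
boss [ 535.472 -229.164  145.   ]
[   0.742    0.67   448.365 -305.975] 42.084133
boss->grip -138.59433734731635 116.1357318539224
(326, 170) [ 535.419 -228.769  147.08 ]
(332, 320) [ 449.02  -305.644  129.679]
(300, 165) [ 523.076 -214.498  104.496]
(355, 163) [ 549.976 -245.085  106.275]
```

View pics/afterz.png

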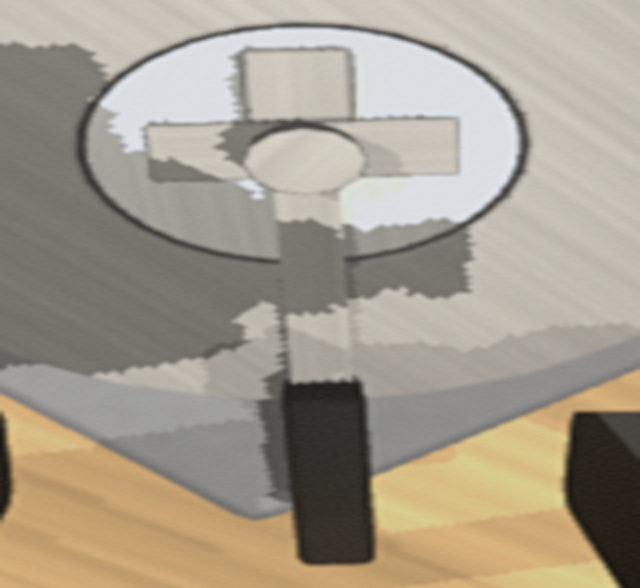

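Spanner yaw is -138.3° with the boss at (535.0,-229.2). Next I'll regrip the boss and lift it straight out.

Run:
```python
from h import *
R=down(np.radians(-48.3))
ctrl.move_ptp([535,-229.2,190],R)
h=ctrl.move_l([535,-229.2,135.5],vel=80,threshold=8)
s=sensors.read_state(); print(h,s['t'],s['eef_pos'],s['force'])
ctrl.gripper_to(15,force=50)
s=sensors.read_state(); print(s['t'],s['eef_pos'],s['force'],s['wrist_torque'],s['grip_width'])
h=ctrl.move_l([535,-229.2,155],vel=30,threshold=15)
s=sensors.read_state(); print(h,s['t'],s['eef_pos'],s['force'],s['wrist_torque'],s['grip_width'])
if not h:
    ctrl.move_l([535,-229.2,195],vel=100)
    st,p,d=grab('lift2'); print(st['t'],st['eef_pos'],st['force'],st['wrist_torque'])
```

```text
False 31.8833 [ 535.3   -229.323  135.72 ] [-0.424 -0.442  0.032]
32.3333 [ 535.229 -229.238  136.272] [-0.522  0.831  4.519] [ 0.167  0.195 -0.008] 18.80113073119605
False 33.1333 [ 534.811 -229.151  154.951] [ 0.151  0.062 -2.411] [ 0.033 -0.024  0.014] 18.350128474719444
33.6833 [ 534.959 -229.196  195.155] [-0.062  0.265 -3.85 ] [ 0.039  0.05  -0.038]
```

View pics/lift2.png

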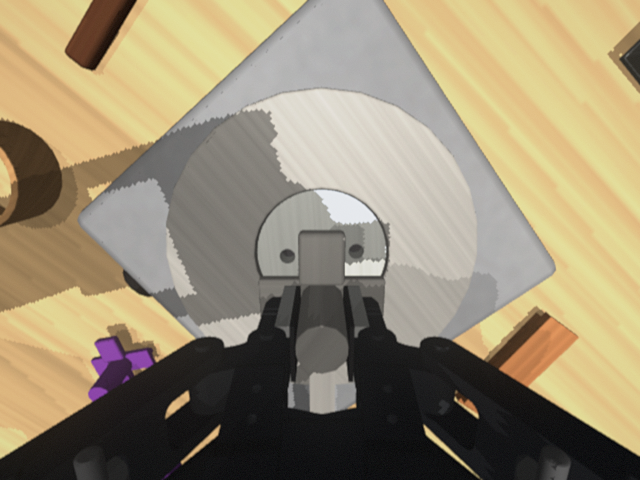

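The picture shows the spanner out and held, with the holes visible at (287,256) and (356,251). I'll compute the ring's angle now and the spanner's angle in the hand.

Run:
```python
from h import *
C,p,d=load('lift2')
a,b=onz(C,(287.5,256),99),onz(C,(356,251),99); print(a,b,(a+b)/2,np.linalg.norm(b-a),np.degrees(np.arctan2(*(b-a)[1::-1])))
cv2.imwrite('pics/lift2z.png',cv2.resize(p[220:380,240:400,::-1],None,fx=3.75,fy=3.75,interpolation=cv2.INTER_CUBIC))
```

```text
[ 518.399 -214.635   99.   ] [ 550.081 -245.163   99.   ] [ 534.24  -229.899   99.   ] 43.996726567037264 -43.93718384740065
```

View pics/lift2z.png

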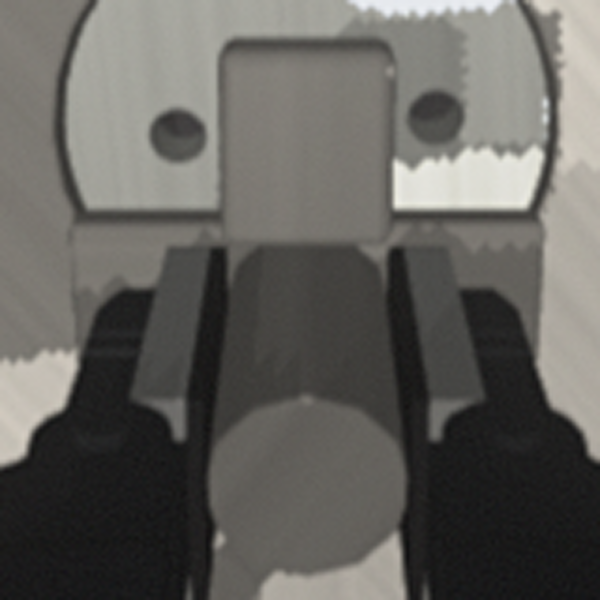

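The ring went from 22° to -44° (66°, 1.15 rad). The start would then have been 0.15, inside its allowed range, and the spanner's 4° lead is the pin play. Now I'll put the spanner back in the saddle.

Run:
```python
from h import *
R=down(np.radians(75.2))
ctrl.move_ptp([560.2,224,195],R)
ctrl.move_l([560.2,224,125],vel=100)
s=sensors.read_state(); print(s['t'],s['eef_pos'],s['force'])
h=ctrl.move_l([560.2,224,65],vel=35,threshold=6)
st,p,d=grab('place'); print(h,st['t'],st['eef_pos'],st['force'],st['wrist_torque'])
```

```text
36.25 [560.897 224.112 125.68 ] [-0.082  0.158 -3.502]
True 37.7667 [560.11  223.969  67.288] [-0.371 -0.12   5.856] [-0.038  0.057 -0.018]
```

View pics/place.png

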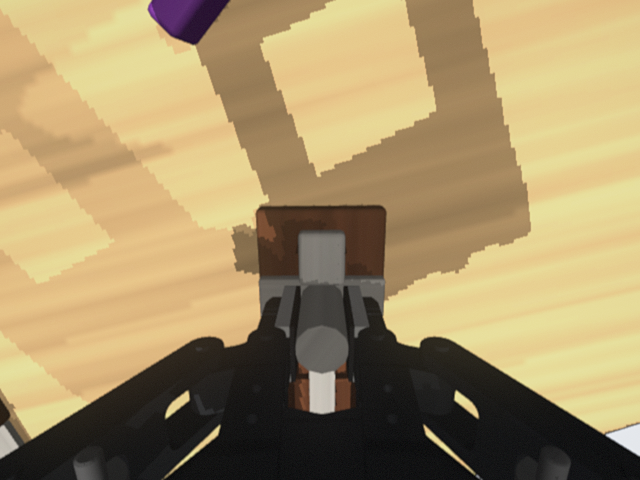

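Run:
```python
from h import *
print(ctrl.move_l([560.2,224,66],vel=15,threshold=6))
s=sensors.read_state(); print(s['t'],s['eef_pos'],s['force'])
ctrl.gripper_to(60)
ctrl.move_l([560.2,224,130],vel=120)
ctrl.move_ptp([600,215,230],down(np.radians(75)))
st,p,d=grab('sp3'); print(st['t'],st['eef_pos'],st['force'])
C=cam('wrist',st)
cv2.imwrite('pics/sp3z.png',cv2.resize(p[120:360,240:400,::-1],None,fx=2.5,fy=2.5,interpolation=cv2.INTER_CUBIC))
for u,v in [(318,177),(292,172),(345,172),(320,250),(319,290),(319,330)]: print((u,v),pt(C,(u,v),d[v,u]))
p2,_=optics.grab_frame('scene'); cv2.imwrite('pics/scene2.png',p2[:,:,::-1])
a=cv2.imread('pics/scene0.png')
```

```text
False
38.1417 [560.381 224.012  67.319] [-3.981 -1.356  8.211]
39.8083 [600.239 214.819 230.039] [-0.295  0.272 -0.164]
(318, 177) [559.854 222.816  77.173]
(292, 172) [554.354 200.449  36.418]
(345, 172) [566.395 245.011  35.937]
(320, 250) [626.749 206.162  45.729]
(319, 290) [657.494 197.004  61.332]
(319, 330) [696.685 186.366  60.327]
```

View pics/sp3z.png

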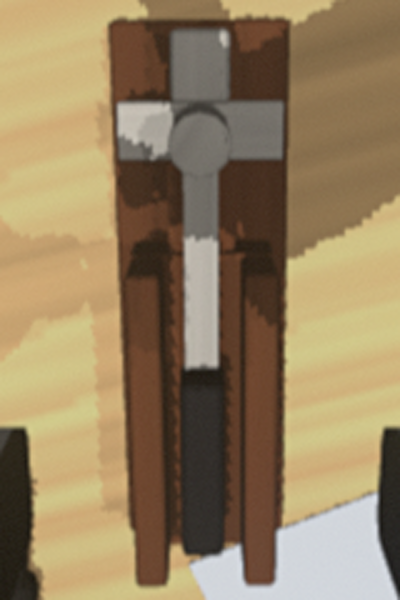

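View pics/scene2.png

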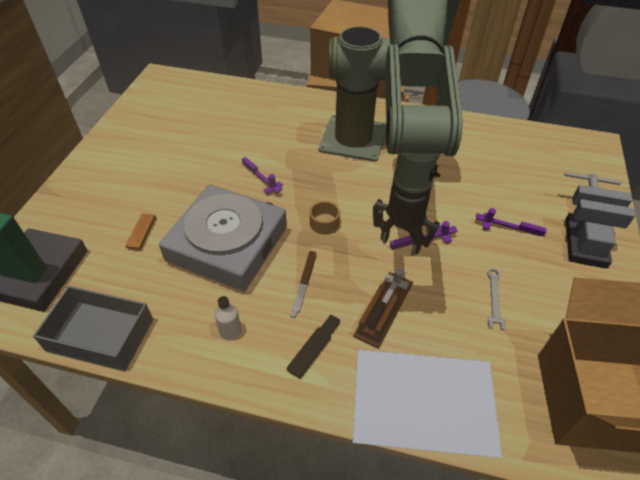

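sp3z shows the spanner seated as it was at the start, within about 1 mm, with the handle in the groove. The scene view shows everything else where it was and the gripper clear, so I'll hand in.

Run:
```python
from plant import ctrl,sensors
print(sensors.read_state()['t']); ctrl.finish_job()
```

```text
39.9083
the job is handed in; nothing more can be done
```

The job is done and was handed in at 39.9 s. I set the spanner in the ring and let go, turned the ring clockwise to its hard stop by the handle, and laid the spanner back in its saddle.

- **Pins:** after letting go, the boss top and grip top were within about 1 mm of the heights for full engagement. The spanner stood there by itself.
- **Hard stop:** while turning, the wrist force stayed at about 4 N, then rose at the stop to about 20 N and 2.5 N m. That is roughly 4.9 N m at the ring, against 1.1 N m of friction. The holes moved 66° (1.15 rad), so the ring started near 0.15 rad, inside the stated 0–0.35. I could not read the ring's joint angle itself.
- **Saddle:** the last wrist view matched the first to about 1–1.5 mm, with the handle in the groove. The other things showed no visible movement in the scene camera, and the gripper was clear of everything.

One disagreement in the numbers: my force readings while turning add up to about 0.8 N m, below the stated 1.1 N m. The spanner also ended about 4° ahead of the holes, which is the play of the pins in them.

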